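# Sweep the loose solenoid coils into the open-fronted tray

### The arm

A 6-joint arm with a two-finger parallel gripper is mounted at the origin on the work surface. World frame = base frame: x ahead of the robot, y to its left, z up, the work surface at z = 0. Lengths are in m, angles in degrees, forces in N, time in s.
With the tool pointing down it reaches from about 0.35 to 0.95 m from the base axis. Payload 17.4 kg.
Tool frame: the origin (TCP) lies midway between the tips of the shut fingers; the grasp point (between the pads) lies 19 mm behind it; z points along the fingers, y is the line along which they close (so a half turn about z gives the same grasp; the last joint's range is limited). The gripper opens to 93 mm and grips with 3 to 60 N. Pads are 15 mm wide; open, the fingers measure 128 mm over their backs; the gripper's body (75 mm by 188 mm) begins 65 mm behind the grasp point.
Start: joints at [-65.821, 6.646, 82.598, -0, 90.757, -2.166], TCP at [0.3, -0.605, 0.219] pointing down, gripper open.
Joint ranges: [-162.19, 162.19], [-47.58, 125.68], [4.15, 143.07], [-65.23, 245.23], [0.69, 171.88], [-170.13, 170.13]. Speed limits (degrees/s): [108.29, 108.29, 127.2, 180, 180, 180].

### API

Orientations are given as a 3x3 rotation matrix whose columns are the frame's x, y, z axes.
In Python, from plant import * gives the robot as it stands.
- The arm moves only by the tool tcp_steps, called after "Call:" as a command line: name --pt "numbers of a row" for each row, then --argument value for the rest. Schema: {"type":"object","properties":{"moves":{"type":"array","items":{"type":"array","items":{"type":"number"},"minItems":5,"maxItems":5},"minItems":1,"maxItems":8},"only":{"type":"string"},"quiet":{"type":"boolean"},"lines":{"type":"string"}},"required":["moves"],"additionalProperties":false}. moves is a list of rows, 1 to 8 of them, each of 5 numbers: the finger opening in m, then dx, dy, dz in shares of the most that a row can go, 1 being 50 mm, then a turn about the tool's z in shares of 90 degrees (1.0 is 90 degrees); each row shifts and turns the commanded pose from where the row before left it, along the tool's axes as they then stand; what a row does not reach is not made up. A row lasts 1/10 s, in which the tool goes at most 0.05 m and 8.59 degrees, less where a joint would pass 70% of its speed; a pose out of reach is approached as far as the arm can. The fingers move at their own pace and stop on an object; the grip force is fixed at half the most. Time passes only in rows, so rows that do not move let the fingers close. The tool returns the time, the measured TCP pose, the force, the opening and the grip force at its end. only (a regular expression) keeps the lines of the reply that match it, lines (a string "A,B") keeps lines A to B, and quiet returns only ok. No shift or turn number may pass 1 either way. Input that does not fit is refused with a message, and nothing moves.
- read_state(): the state, without advancing time (a new reading comes with each control period).
- capture(name): name is "side" or "top"; returns a dict with "color" (400x640x3 uint8, red, green, blue), "z_map" (400x640 float32, m along the optical axis (not along the pixel's ray), 0 where there is no reading), "fx", "fy", "cx", "cy" (pixels), "world_from_camera" (4x4, takes a point from camera to world coordinates). Camera axes: x right, y down, z forward; pixel columns grow to the right and rows downward; lengths in m; the calibration is good to about 2 mm. A picture is of the moment at which its call begins.
- sign_off(): hands the job in; it is judged then, once.
The state is a dict: "time_s": time; "joints": joint angles; "dq": joint speeds; "joint_efforts": joint torques, N m; "tcp_pos": TCP position; "eef_rot": TCP orientation; "contact_force": force on the tool from outside, world axes, zero at the start; "torque": the same for the moment, N m; "grip_width": finger opening in m; "finger_force": force on a finger pad.
Only numpy, scipy, OpenCV 4.12 (cv2) and the standard library are available. Lean on these libraries where they do the work, as an engineer would, in place of code of your own. Each camera call takes 0.05 s, during which the arm holds its last target. There are 200 camera calls.

### The job

With the closed fingers, gently sweep the three copper solenoid coils across the counter into the blue three-sided tray through its open front, so that each stands upright and wholly inside the tray. Only push them along the counter: do not grip, lift or tip them, and leave the canister, drill guide, strike plate and all the other things where they are.

Things in the scene. Friction and masses are not known exactly. Their poses are not given: they have to be found in the camera images.
- coil0: square-flanged copper solenoid coil standing on the counter: 36 x 36 mm in plan (copper winding between black square flanges), 24 mm tall, 110 g, slides upright when pushed on its side. Origin: centre of its underside; z up, x and y square to its sides. Any yaw
- coil1: square-flanged copper solenoid coil standing on the counter: 36 x 36 mm in plan (copper winding between black square flanges), 24 mm tall, 110 g, slides upright when pushed on its side. Origin: centre of its underside; z up, x and y square to its sides. Any yaw
- coil2: square-flanged copper solenoid coil standing on the counter: 36 x 36 mm in plan (copper winding between black square flanges), 24 mm tall, 110 g, slides upright when pushed on its side. Origin: centre of its underside; z up, x and y square to its sides. Any yaw
- tray: blue three-sided tray fixed to the counter, open on its -x side, towards the robot. Origin: centre of its inside area at counter height, z up. Inside: mouth line at x = -55 mm, back wall at x = +55 mm, side walls at y = +-120 mm; walls 5 mm thick, 25 mm high. No floor plate or sill: coils slide straight in on the counter
- canister: bystander: screw-top aluminium canister with a knurled lid, 64 mm across, 64 mm tall; origin under its centre. Leave alone
- drill_guide: bystander: yellow plastic drill guide block with three holes, 70 x 45 x 30 mm tall; origin under its centre. Leave alone
- strike_plate: bystander: dented dark steel strike plate lying flat, 100 x 40 x 5 mm; origin under its centre. Leave alone
- screwdriver: bystander: red-handled screwdriver lying along its x axis, 180 mm long; origin under its middle. Leave alone
There are look-alikes about, which are no part of the job. What is shaped like the coil1 but yellow is not meant.

How it is judged (in metres and radians):
At the end, for the whole second after the job is handed in: Each coil stands upright (within 0.15 rad) on the counter, at rest, its centre at least 15 mm past the tray's mouth line and between the tray's walls; no other loose thing has moved more than 15 mm (x of coil0 in the frame of tray between -0.04 and 0.055 m and y of coil0 in the frame of tray between -0.12 and 0.12 m and height (world z) of each of coil0, coil1, coil2 below 0.006 m and angle between each of coil0, coil1, coil2's own z axis and vertical below 0.15 rad and linear speed of each of coil0, coil1, coil2 below 0.02 m/s and x of coil1 in the frame of tray between -0.04 and 0.055 m and y of coil1 in the frame of tray between -0.12 and 0.12 m and x of coil2 in the frame of tray between -0.04 and 0.055 m and y of coil2 in the frame of tray between -0.12 and 0.12 m and distance of each of canister, drill_guide, strike_plate, screwdriver from where it was at the start of the episode below 0.015 m); the robot touches nothing.
It fails at once if a coil is lifted off the counter (over 10 mm) (height (world z) of any of coil0, coil1, coil2 above 0.01 m).
It fails at once if a coil is tipped (over 0.5 rad) (angle between any of coil0, coil1, coil2's own z axis and vertical above 0.5 rad).
It fails at once if a coil is batted across the counter (over 0.6 m/s) (linear speed of any of coil0, coil1, coil2 above 0.6 m/s).
It fails at once if a bystander is moved by more than 20 mm (distance of any of canister, drill_guide, strike_plate, screwdriver from where it was at the start of the episode above 0.02 m).
It also fails if it takes over 64 s, if anything falls off the work surface, if the arm or the gripper's body presses on something with over 40 N, if the wrist force passes 120 N, or if a joint passes its speed limit or range.

## Working session

There is one attempt and no reset: what is moved stays moved. The work goes in short steps, Python scripts to look and compute and a tool call to move; the robot and the scene stay as the last step left them, time stands still between calls to the robot, and variables do not carry over. Pictures are saved under pics/ and viewed, at most 10 in all, crops included, and the job is handed in when it is done.

```bash
mkdir -p pics; python3 - <<'E'
from plant import *
import cv2,numpy as np
for n in("top","side"):
    c=capture(n); np.savez(f"{n}.npz",**c); cv2.imwrite(f"pics/{n}0.png",c["color"][...,::-1])
    print(n,c["fx"],c["cx"],c["cy"],c["world_from_camera"].round(3).tolist())
s=read_state();print(s["time_s"],s["tcp_pos"],s["eef_rot"])
E
```

```text
top 377.57545040531176 318.6168727288967 199.0238369396983 [[0.023, -0.997, 0.077, 0.451], [-1.0, -0.023, 0.001, 0.017], [0.0, -0.077, -0.997, 0.88], [0.0, 0.0, 0.0, 1.0]]
side 492.4501704043546 325.41327292701413 203.88952006333523 [[-0.998, -0.04, 0.058, 0.428], [-0.069, 0.725, -0.686, 0.802], [-0.015, -0.688, -0.726, 0.867], [0.0, 0.0, 0.0, 1.0]]
0.1 [ 0.29950128 -0.60471343  0.21801444] [[ 8.96119955e-01  4.43811754e-01 -3.92258258e-04]
 [ 4.43811923e-01 -8.96119468e-01  9.36551678e-04]
 [ 6.41423815e-05 -1.01335154e-03 -9.99999485e-01]]
```

View pics/top0.png

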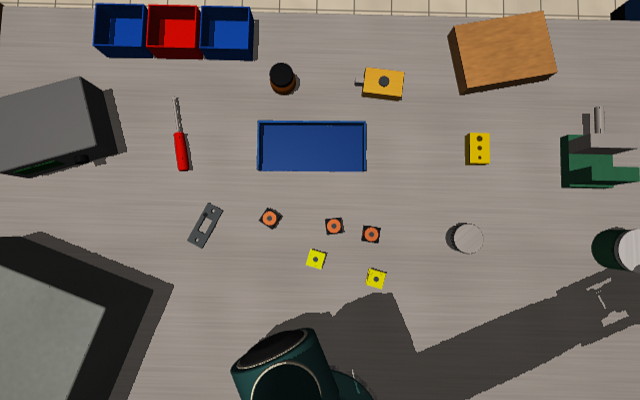

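View pics/side0.png

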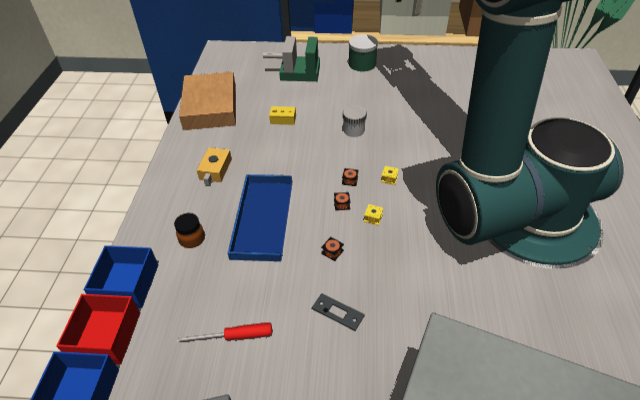

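The top view shows three orange-copper squares with black flanges at (270,218), (334,226) and (371,234). The yellow squares at (316,259) and (376,279) have the same shape but are the look-alikes. The tray is the blue box at (258–366, 121–171), with its open side at the bottom. I'll measure these and confirm the coils in one crop.

```bash
cat > h.py <<'E'
import cv2,numpy as np
def ray(c,uv,z):
    uv=np.atleast_2d(uv).astype(float); T=c["world_from_camera"]
    d=np.c_[(uv[:,0]-c["cx"])/c["fx"],(uv[:,1]-c["cy"])/c["fy"],np.ones(len(uv))]@T[:3,:3].T
    return (T[:3,3]+d*((z-T[2,3])/d[:,2:]))[:,:2]
def coils(c,v=True):
    h=cv2.cvtColor(c["color"],cv2.COLOR_RGB2HSV); out=[]
    for nm,m in(("cu",cv2.inRange(h,(3,120,90),(14,255,255))),("yl",cv2.inRange(h,(26,150,100),(34,255,255)))):
        n,l,st,ce=cv2.connectedComponentsWithStats(m)
        for i in range(1,n):
            if 25<st[i,4]<900:
                w=ray(c,ce[i],.022)[0]; out.append((nm,w))
                if v: print(nm,ce[i].round(1),st[i,4],w.round(4))
    return out
E
python3 - <<'E'
from h import *
for n in("top","side"):
    c=dict(np.load(n+".npz"));print(n);coils(c)
    h=cv2.cvtColor(c["color"],cv2.COLOR_RGB2HSV)
    m=cv2.inRange(h,(105,120,60),(125,255,255)); nn,l,st,ce=cv2.connectedComponentsWithStats(m)
    for i in range(1,nn):
        if st[i,4]>1500:
            p=np.argwhere(l==i)[:,::-1]; q=cv2.boxPoints(cv2.minAreaRect(p.astype(np.float32)))
            print("blue",st[i],q.round(1).tolist(),ray(c,q,.025).round(3).tolist())
c=dict(np.load("top.npz"))
# coil yaw from dark flange outlines
g=cv2.cvtColor(c["color"],cv2.COLOR_RGB2GRAY)
h=cv2.cvtColor(c["color"],cv2.COLOR_RGB2HSV)
for u,v in((270,218),(334,226),(371,234)):
    s=np.s_[v-14:v+14,u-14:u+14]; m=((g[s]<65)|(h[s][...,1]>110)).astype(np.uint8)
    n,l,st,_=cv2.connectedComponentsWithStats(m); i=1+st[1:,4].argmax()
    r=cv2.minAreaRect(np.argwhere(l==i)[:,::-1].astype(np.float32)); q=cv2.boxPoints(r)+[u-14,v-14]
    w=ray(c,q,.024); print("sq",r[1],w.mean(0).round(4),w.round(3).tolist())
cv2.imwrite("pics/crop.png",cv2.resize(c["color"][195:295,245:400,::-1],None,fx=5,fy=5,interpolation=cv2.INTER_CUBIC))
E
```

```text
top
cu [269.1 218. ] 140 [0.4713 0.1301]
cu [333.4 225.6] 143 [ 0.4574 -0.0164]
cu [370.9 233.9] 138 [ 0.4407 -0.1017]
yl [315.2 258.7] 245 [0.3821 0.0232]
yl [375.1 278.3] 271 [ 0.3417 -0.1122]
blue [ 261  125  102   46 4598] [[261.0, 170.0], [261.0, 125.0], [362.0, 125.0], [362.0, 170.0]] [[0.58, 0.152], [0.685, 0.156], [0.69, -0.077], [0.586, -0.079]]
side
cu [473.7  26.3] 147 [ 0.0291 -0.8957]
cu [207.8 120.3] 566 [ 0.8521 -0.3051]
cu [349.8 173.2] 75 [ 0.4425 -0.1066]
cu [341.8 197.5] 92 [ 0.4588 -0.0206]
cu [188.3 236.2] 116 [0.7961 0.1192]
cu [332.3 245. ] 113 [0.4728 0.1257]
yl [389.6 171.1] 75 [ 0.3428 -0.1198]
yl [373.3 210.6] 99 [0.3834 0.0182]
blue [ 130    0  153  112 8409] [[129.6999969482422, 0.10000000149011612], [265.5, -40.70000076293945], [299.6000061035156, 73.0], [163.8000030517578, 113.80000305175781]] [[1.341, -1.054], [0.868, -1.485], [0.617, -0.558], [0.985, -0.325]]
blue [ 228  175   64   86 4125] [[226.8000030517578, 258.6000061035156], [239.3000030517578, 168.89999389648438], [292.29998779296875, 176.3000030517578], [279.79998779296875, 266.0]] [[0.696, 0.178], [0.723, -0.104], [0.585, -0.084], [0.58, 0.191]]
blue [  84  246   67   62 1871] [[82.4000015258789, 298.3999938964844], [91.5999984741211, 238.89999389648438], [150.1999969482422, 248.0], [140.89999389648438, 307.5]] [[0.966, 0.294], [1.009, 0.142], [0.87, 0.159], [0.841, 0.307]]
blue [  30  352   78   48 1973] [[30.0, 352.0], [107.0, 352.0], [107.0, 399.0], [30.0, 399.0]] [[1.017, 0.413], [0.873, 0.404], [0.84, 0.489], [0.974, 0.497]]
sq (17.750404357910156, 17.47305679321289) [0.4718 0.1259] [[0.466, 0.153], [0.499, 0.133], [0.478, 0.098], [0.444, 0.119]]
sq (15.273507118225098, 17.677669525146484) [ 0.4576 -0.0182] [[0.471, 0.004], [0.478, -0.035], [0.444, -0.041], [0.437, -0.001]]
sq (17.426292419433594, 15.124706268310547) [ 0.441  -0.1004] [[0.427, -0.078], [0.461, -0.084], [0.455, -0.123], [0.421, -0.117]]
```

View pics/crop.png

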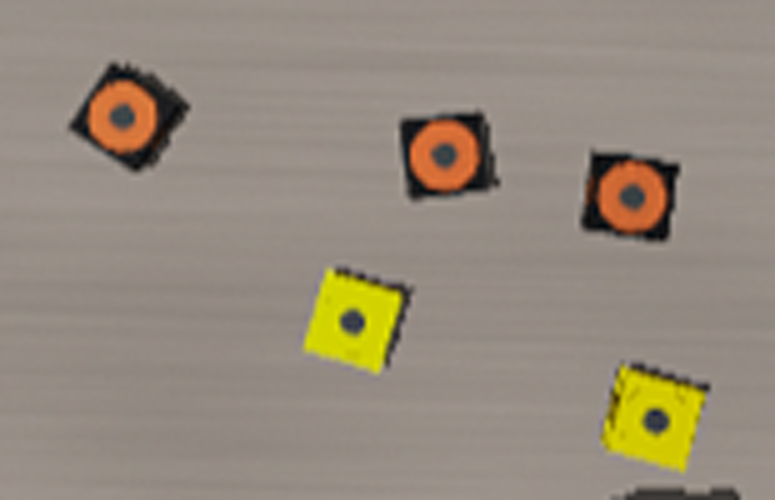

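The crop confirms it: three copper windings with black flanges at crop (122,118), (445,155) and (633,197), and two all-yellow look-alikes at (352,322) and (655,420).

- **Coils:** A is at about (0.472, 0.128), B (0.458, -0.018) and C (0.441, -0.104).
- **Tray:** the mouth is at x≈0.583 and y runs from about -0.08 to 0.157. That is close to the stated 240 mm width.

I'll push C first, heading about 18°.

The rows are not in the units I measure in: shifts go in shares of 50 mm and turns go in shares of 90 degrees. I convert before sending: -0.031 m is -0.62, 0.017 m is 0.34, 8.5 degrees / 90 = 0.0944.

Call:
tcp_steps --pt "0 0 0 0 0.0944" --pt "0 0.34 -0.62 0 0" --pt "0 0.34 -0.62 0 0" --pt "0 0.34 -0.62 0 0" --pt "0 0.34 -0.62 0 0" --pt "0 0.34 -0.62 0 0" --pt "0 0.34 -0.62 0 0" --pt "0 0.34 -0.62 0 0"

```text
time_s: 0.9
tcp_pos: [0.3462, -0.3604, 0.2183]
eef_rot: [[0.952, 0.306, -0.0], [0.306, -0.952, 0.0], [-0.0, -0.0, -1.0]]
contact_force: [-0.5, -0.7, -0.1]
grip_width: 0.0337
finger_force: 0.0
```

Call:
tcp_steps --pt "0 0.34 -0.62 0 0" --pt "0 0.34 -0.62 0 0" --pt "0 0.34 -0.62 0 0" --pt "0 0.34 -0.62 0 0" --pt "0 0.34 -0.62 0 0" --pt "0 0.34 -0.62 0 0" --pt "0 0 0 0 0" --pt "0 0 0 0 0"

```text
time_s: 1.7
tcp_pos: [0.3865, -0.1532, 0.2186]
eef_rot: [[0.951, 0.308, 0.0], [0.308, -0.951, -0.0], [-0.0, 0.0, -1.0]]
contact_force: [-0.6, 0.0, -0.4]
grip_width: 0.0004
finger_force: 0.0
```

```bash
cat > go.py <<'E'
import sys,numpy as np
from plant import *
s=read_state();R=np.array(s["eef_rot"]);p=np.array(s["tcp_pos"])
print("t",s["time_s"],"tcp",p.round(4),"yaw",np.degrees(np.arctan2(R[1,0],R[0,0])).round(2),"w",round(s["grip_width"],4),"F",np.round(s["contact_force"],1))
for a in sys.argv[1:]:
    print(a,"tool delta",(R.T@(np.array(eval(a))-p)).round(4))
E
python3 go.py "(0.398,-0.118,0.006)"
```

```text
t 1.7 tcp [ 0.3865 -0.1532  0.2186] yaw 17.95 w 0.0004 F [-0.6  0.  -0.4]
(0.398,-0.118,0.006) tool delta [ 0.0218 -0.0299  0.2126]
```

Scaled: 0.04 m is 0.8, -0.03 m is -0.6.

Call:
tcp_steps --pt "0 0.44 -0.6 0 0" --pt "0 0 0 0.8 0" --pt "0 0 0 0.8 0" --pt "0 0 0 0.8 0" --pt "0 0 0 0.8 0" --pt "0 0 0 0.6 0" --pt "0 0 0 0.3 0" --pt "0 0 0 0 0"

```text
time_s: 2.5
tcp_pos: [0.3967, -0.1188, 0.0114]
eef_rot: [[0.952, 0.305, -0.004], [0.305, -0.952, 0.001], [-0.003, -0.002, -1.0]]
contact_force: [0.1, 0.5, 0.2]
grip_width: 0.0
finger_force: 0.0
```

```bash
python3 go.py "(0.398,-0.118,0.006)" "(0.615,-0.048,0.006)"
```

```text
t 2.5 tcp [ 0.3967 -0.1188  0.0114] yaw 17.76 w 0.0 F [0.1 0.5 0.2]
(0.398,-0.118,0.006) tool delta [ 0.0015 -0.0003  0.0054]
(0.615,-0.048,0.006) tool delta [ 0.2295 -0.0008  0.0046]
```

Scaled: 0.012 m is 0.24, 0.01 m is 0.2.

Call:
tcp_steps --pt "0 0.08 0 0.08 0" --pt "0 0.2 0 0 0" --pt "0 0.24 0 0 0" --pt "0 0.24 0 0 0" --pt "0 0.24 0 0 0" --pt "0 0.24 0 0 0" --pt "0 0.24 0 0 0" --pt "0 0.24 0 0 0"

```text
time_s: 3.3
tcp_pos: [0.481, -0.0915, 0.0096]
eef_rot: [[0.952, 0.307, -0.0], [0.307, -0.952, 0.0], [-0.0, -0.0, -1.0]]
contact_force: [-1.8, -1.0, 1.1]
grip_width: 0.0004
finger_force: 0.7
```

Call:
tcp_steps --pt "0 0.24 0 0 0" --pt "0 0.24 0 0 0" --pt "0 0.24 0 0 0" --pt "0 0.12 0 0 0" --pt "0 0 0 0 0"

```text
time_s: 3.8
tcp_pos: [0.5206, -0.0788, 0.0096]
eef_rot: [[0.952, 0.307, -0.0], [0.307, -0.952, 0.0], [-0.0, -0.0, -1.0]]
contact_force: [-0.5, -1.0, 0.6]
grip_width: 0.0006
finger_force: 0.0
```

```bash
python3 go.py "(0.615,-0.048,0.006)"; python3 - <<'E'
from plant import *
from h import *
for n in("top","side"): c=capture(n); coils(c); cv2.imwrite(f"pics/{n}1.png",cv2.resize(c["color"][100:300,200:450,::-1],None,fx=3,fy=3))
E
```

```text
t 3.8 tcp [ 0.5206 -0.0788  0.0096] yaw 17.87 w 0.0006 F [-0.5 -1.   0.6]
(0.615,-0.048,0.006) tool delta [ 0.0993 -0.0004  0.0035]
cu [269.2 217.9] 145 [0.4714 0.1299]
yl [479.2 148.3] 398 [ 0.6428 -0.3485]
yl [313.3 258.2] 189 [0.3831 0.0274]
cu [206.5 120.5] 535 [ 0.8556 -0.3037]
cu [304.6 185.8] 29 [ 0.5517 -0.0555]
cu [342.1 197.6] 88 [ 0.458 -0.02 ]
cu [342.  206.3] 28 [0.4568 0.0085]
cu [188.5 236.2] 121 [0.7957 0.119 ]
cu [332.3 245. ] 113 [0.4728 0.1257]
yl [373.4 210.8] 112 [0.3833 0.0188]
```

View pics/side1.png

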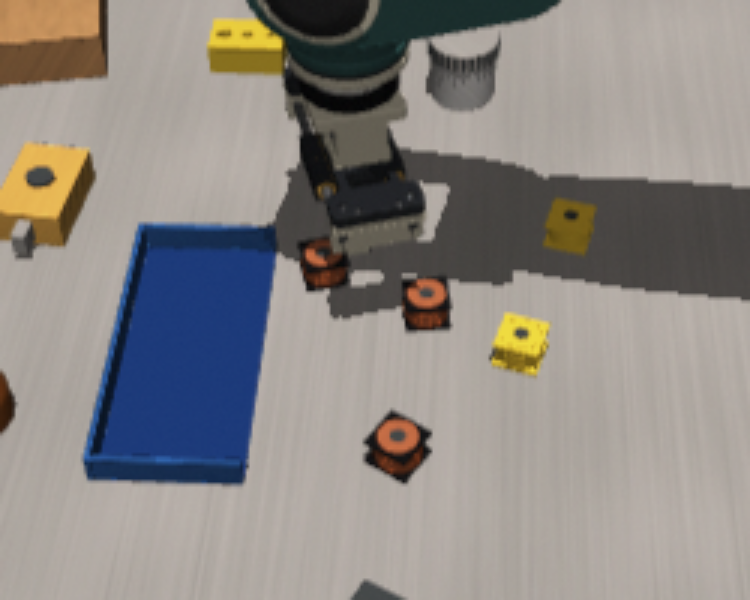

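Pushing works, and coil C (crop 325,262) is upright just ahead of the fingers. Its current path passes close to the tray's right wall tip (crop 275,240). I'll steer 8.5° further left for the rest of the push.

Scaled: 0.012 m is 0.24, 0.01 m is 0.2, -3 degrees / 90 = -0.0333.

Call:
tcp_steps --pt "0 0.1 0 0 -0.0333" --pt "0 0.12 0 0 -0.0333" --pt "0 0.16 0 0 -0.0278" --pt "0 0.2 0 0 0" --pt "0 0.2 0 0 0" --pt "0 0.24 0 0 0" --pt "0 0.24 0 0 0" --pt "0 0.24 0 0 0"

```text
time_s: 4.7
tcp_pos: [0.5888, -0.0468, 0.0096]
eef_rot: [[0.896, 0.444, -0.0], [0.444, -0.896, -0.0], [-0.0, -0.0, -1.0]]
contact_force: [-1.9, -1.3, 2.6]
grip_width: 0.0002
finger_force: 0.7
```

Call:
tcp_steps --pt "0 0.24 0 0 0" --pt "0 0.16 0 0 0" --pt "0 0.08 0 0 0" --pt "0 0 0 0 0"

```text
time_s: 5.1
tcp_pos: [0.6097, -0.0364, 0.0095]
eef_rot: [[0.896, 0.444, -0.0], [0.444, -0.896, 0.0], [-0.0, -0.0, -1.0]]
contact_force: [0.4, -0.5, 0.5]
grip_width: 0.0006
finger_force: 0.0
```

```bash
python3 go.py "(0.613,-0.04,0.006)"; python3 - <<'E'
from plant import *
from h import *
c=capture("side"); coils(c); cv2.imwrite(f"pics/side2.png",cv2.resize(c["color"][100:300,200:450,::-1],None,fx=3,fy=3))
E
```

```text
t 5.1 tcp [ 0.6097 -0.0364  0.0095] yaw 26.36 w 0.0006 F [ 0.4 -0.5  0.5]
(0.613,-0.04,0.006) tool delta [0.0014 0.0047 0.0035]
cu [206.9 120.3] 498 [ 0.8548 -0.3047]
cu [267.5 197.2] 41 [ 0.6369 -0.0117]
cu [341.9 197.5] 92 [ 0.4585 -0.0205]
cu [341.9 206.3] 30 [0.4572 0.0083]
cu [188.6 236.1] 128 [0.7957 0.1188]
cu [332.2 244.9] 114 [0.473  0.1257]
yl [373.4 210.9] 121 [0.3833 0.0191]
```

View pics/side2.png

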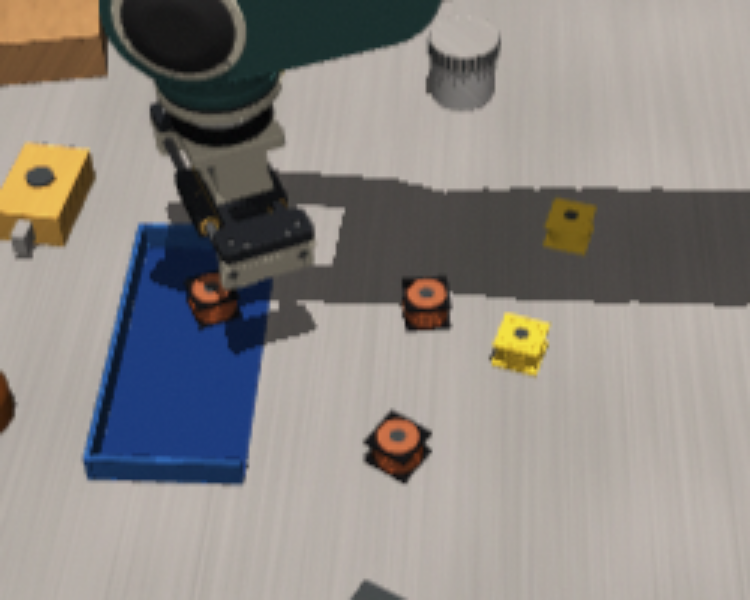

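C now sits inside the tray at about (0.636, -0.022), upright. B is next, heading 22°.

Scaled: -0.04 m is -0.8, -0.03 m is -0.6, 4.4 degrees / 90 = 0.0489.

Call:
tcp_steps --pt "0 -0.4 0 0 0" --pt "0 -0.4 0 -0.4 0" --pt "0 0 0 -0.8 0.0489" --pt "0 -0.4 0 0 0" --pt "0 -0.6 0 0 0" --pt "0 -0.6 0 0 0" --pt "0 -0.6 0 0 0" --pt "0 0 0 0 0"

```text
time_s: 5.95
tcp_pos: [0.4691, -0.0964, 0.0697]
eef_rot: [[0.928, 0.372, 0.0], [0.372, -0.928, -0.0], [0.0, 0.0, -1.0]]
contact_force: [0.3, -0.6, -1.3]
grip_width: 0.0006
finger_force: 0.0
```

```bash
python3 go.py "(0.416,-0.035,0.008)"
```

```text
t 5.95 tcp [ 0.4691 -0.0964  0.0697] yaw 21.86 w 0.0006 F [ 0.3 -0.6 -1.3]
(0.416,-0.035,0.008) tool delta [-0.0265 -0.0768  0.0617]
```

Scaled: -0.03 m is -0.6, 0.025 m is 0.5.

Call:
tcp_steps --pt "0 -0.26 -0.6 0 0" --pt "0 -0.26 -0.6 0 0" --pt "0 0 -0.32 0 0" --pt "0 0 0 0 0" --pt "0 0 0 0.6 0" --pt "0 0 0 0.5 0" --pt "0 0 0 0.12 0" --pt "0 0 0 0 0"

```text
time_s: 6.75
tcp_pos: [0.4189, -0.035, 0.0082]
eef_rot: [[0.928, 0.373, -0.002], [0.373, -0.928, 0.0], [-0.001, -0.001, -1.0]]
contact_force: [0.3, 0.5, 0.7]
grip_width: 0.0006
finger_force: 0.0
```

```bash
python3 go.py "(0.416,-0.035,0.008)" "(0.61,0.042,0.008)"
```

```text
t 6.75 tcp [ 0.4189 -0.035   0.0082] yaw 21.93 w 0.0006 F [0.3 0.5 0.7]
(0.416,-0.035,0.008) tool delta [-0.0027 -0.0011  0.0002]
(0.61,0.042,0.008) tool delta [ 2.06e-01 -1.00e-04 -0.00e+00]
```

Scaled: 0.012 m is 0.24, 0.01 m is 0.2.

Call:
tcp_steps --pt "0 0.12 0 0 0" --pt "0 0.2 0 0 0" --pt "0 0.24 0 0 0" --pt "0 0.24 0 0 0" --pt "0 0.24 0 0 0" --pt "0 0.24 0 0 0" --pt "0 0.24 0 0 0" --pt "0 0.24 0 0 0"

```text
time_s: 7.55
tcp_pos: [0.5015, -0.0014, 0.0085]
eef_rot: [[0.927, 0.374, -0.0], [0.374, -0.927, 0.0], [-0.0, -0.0, -1.0]]
contact_force: [-1.7, -0.2, 1.1]
grip_width: 0.0009
finger_force: 1.0
```

Call:
tcp_steps --pt "0 0.24 0 0 0" --pt "0 0.24 0 0 0" --pt "0 0.24 0 0 0" --pt "0 0.24 0 0 0" --pt "0 0.24 0 0 0" --pt "0 0.24 0 0 0" --pt "0 0.24 0 0 0" --pt "0 0.24 0 0 0"

```text
time_s: 8.35
tcp_pos: [0.5906, 0.0344, 0.0086]
eef_rot: [[0.928, 0.374, -0.0], [0.374, -0.928, 0.0], [-0.0, -0.0, -1.0]]
contact_force: [-1.3, -1.2, -0.3]
grip_width: 0.0007
finger_force: 0.3
```

Call:
tcp_steps --pt "0 0.2 0 0 0" --pt "0 0.12 0 0 0" --pt "0 0.06 0 0 0" --pt "0 0 0 0 0"

```text
time_s: 8.75
tcp_pos: [0.6075, 0.0412, 0.0087]
eef_rot: [[0.928, 0.374, 0.0], [0.374, -0.928, 0.0], [0.0, 0.0, -1.0]]
contact_force: [0.4, -0.1, -0.7]
grip_width: 0.0001
finger_force: 0.0
```

```bash
python3 go.py; python3 - <<'E'
from plant import *
from h import *
c=capture("side"); coils(c); cv2.imwrite(f"pics/side3.png",cv2.resize(c["color"][100:300,200:450,::-1],None,fx=3,fy=3))
E
```

```text
t 8.75 tcp [0.6075 0.0412 0.0087] yaw 21.95 w 0.0001 F [ 0.4 -0.1 -0.7]
cu [205.8 120.2] 425 [ 0.8581 -0.3052]
cu [262.2 220.3] 34 [0.6381 0.0625]
cu [189.  236.1] 139 [0.7948 0.1187]
cu [332.2 244.9] 113 [0.4729 0.1256]
yl [373.5 212.6] 90 [0.3831 0.0245]
```

View pics/side3.png

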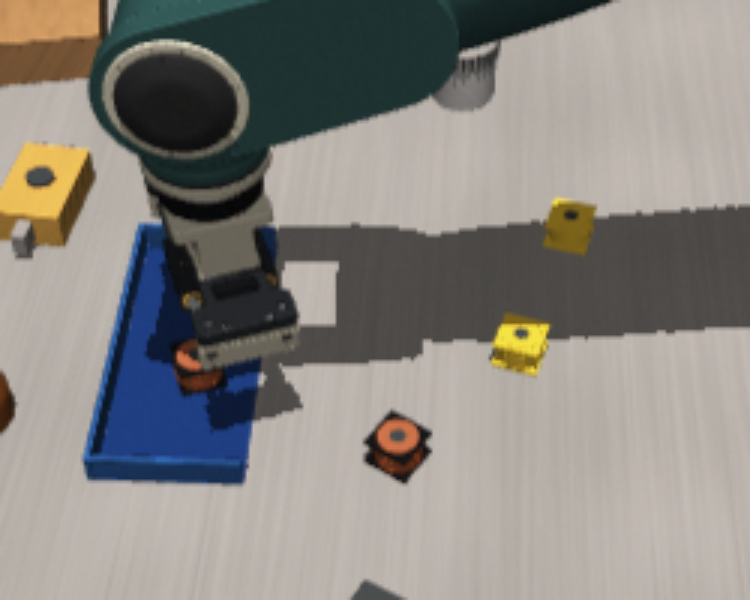

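B is inside at about (0.632, 0.051). A is next, heading about -4°.

Scaled: -0.04 m is -0.8, -0.02 m is -0.4, 6.5 degrees / 90 = 0.0722.

Call:
tcp_steps --pt "0 -0.4 0 0 0" --pt "0 -0.4 0 -0.4 0" --pt "0 0 0 -0.8 0" --pt "0 -0.4 0 0 0.0722" --pt "0 -0.6 0 0 0.0722" --pt "0 -0.6 0 0 0.0722" --pt "0 -0.6 0 0 0.0722" --pt "0 0 0 0 0"

```text
time_s: 9.6
tcp_pos: [0.4607, 0.0045, 0.0687]
eef_rot: [[0.997, -0.075, 0.001], [-0.075, -0.997, -0.0], [0.001, -0.0, -1.0]]
contact_force: [0.2, -0.4, 0.3]
grip_width: 0.0006
finger_force: 0.0
```

```bash
python3 go.py "(0.424,0.130,0.008)"
```

```text
t 9.6 tcp [0.4607 0.0045 0.0687] yaw -4.31 w 0.0006 F [ 0.2 -0.4  0.3]
(0.424,0.130,0.008) tool delta [-0.046  -0.1224  0.0607]
```

Scaled: -0.035 m is -0.7, -0.032 m is -0.64.

Call:
tcp_steps --pt "0 -0.5 -0.4 0 0" --pt "0 -0.42 -0.7 0 0" --pt "0 0 -0.7 0 0" --pt "0 0 -0.64 0 0" --pt "0 0 0 0.6 0" --pt "0 0 0 0.5 0" --pt "0 0 0 0.12 0" --pt "0 0 0 0 0"

```text
time_s: 10.4
tcp_pos: [0.4257, 0.1296, 0.0073]
eef_rot: [[0.998, -0.07, -0.001], [-0.07, -0.998, -0.0], [-0.001, 0.0, -1.0]]
contact_force: [-0.4, 0.2, 0.4]
grip_width: 0.0005
finger_force: 0.0
```

```bash
python3 go.py "(0.424,0.130,0.008)"
```

```text
t 10.4 tcp [0.4257 0.1296 0.0073] yaw -4.02 w 0.0005 F [-0.4  0.2  0.4]
(0.424,0.130,0.008) tool delta [-0.0017 -0.0003 -0.0007]
```

Scaled: 0.012 m is 0.24, 0.01 m is 0.2.

Call:
tcp_steps --pt "0 0.12 0 0 0" --pt "0 0.16 0 0 0" --pt "0 0.2 0 0 0" --pt "0 0.2 0 0 0" --pt "0 0.2 0 0 0" --pt "0 0.24 0 0 0" --pt "0 0.24 0 0 0" --pt "0 0.24 0 0 0"

```text
time_s: 11.2
tcp_pos: [0.5067, 0.124, 0.0076]
eef_rot: [[0.997, -0.071, -0.0], [-0.071, -0.997, 0.0], [-0.0, -0.0, -1.0]]
contact_force: [-0.7, 0.6, 1.6]
grip_width: 0.0007
finger_force: 0.6
```

Call:
tcp_steps --pt "0 0.16 0 0 0" --pt "0 0.08 0 0 0" --pt "0 0 0 0 0"

```text
time_s: 11.5
tcp_pos: [0.5179, 0.1232, 0.0075]
eef_rot: [[0.997, -0.071, -0.0], [-0.071, -0.997, -0.0], [-0.0, 0.0, -1.0]]
contact_force: [-0.1, -0.5, -0.3]
grip_width: 0.001
finger_force: 0.0
```

```bash
python3 go.py; python3 - <<'E'
from plant import *
from h import *
c=capture("side"); coils(c); cv2.imwrite(f"pics/side4.png",cv2.resize(c["color"][100:300,200:450,::-1],None,fx=3,fy=3))
E
```

```text
t 11.5 tcp [0.5179 0.1232 0.0075] yaw -4.06 w 0.001 F [-0.1 -0.5 -0.3]
cu [207.1 120.4] 415 [ 0.8541 -0.3042]
cu [270.1 195.6] 90 [ 0.6314 -0.0174]
cu [271.8 204.3] 27 [0.6232 0.0112]
cu [265.1 217.8] 102 [0.6326 0.0545]
cu [189.2 235.9] 152 [0.7944 0.1182]
cu [267.3 226.5] 29 [0.6233 0.0807]
yl [272.4 110.3] 30 [ 0.6754 -0.3614]
yl [390.  171.7] 100 [ 0.342  -0.1175]
```

View pics/side4.png

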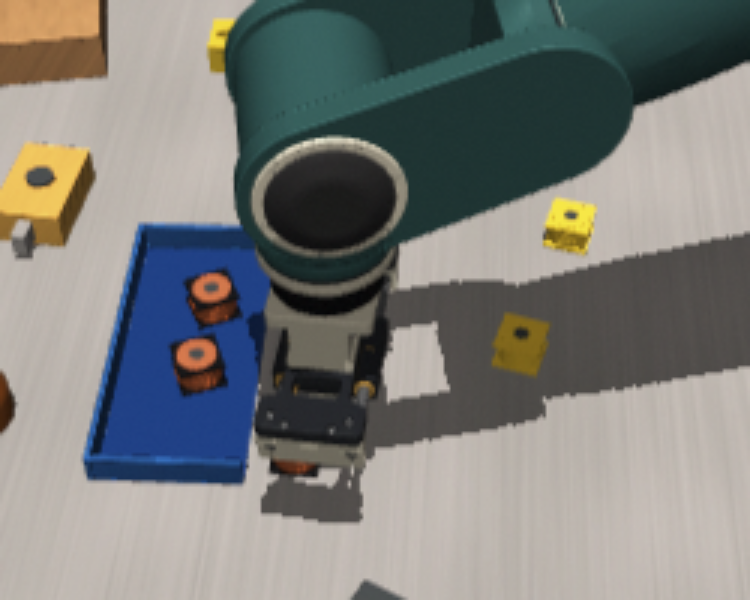

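C (crop 213,297) and B (197,363) stand inside the tray. A is partly hidden behind the gripper, with its lower edge at crop y≈476. I'll check its clearance to the left wall before entering.

```bash
python3 - <<'E'
from plant import *
from h import *
c=dict(np.load("side.npz"))
f=lambda u,v:(200+u/3,100+v/3)
for nm,p,z in(("A low edge",(275,476),0),("A low edge2",(318,474),0),("tray outer foot",(242,482),0),("tray top outer corner",(246,460),.025)):print(nm,ray(c,f(*p),z).round(4))
E
```

```text
A low edge [[0.5608 0.1516]]
A low edge2 [[0.5295 0.148 ]]
tray outer foot [[0.5843 0.1584]]
tray top outer corner [[0.5795 0.1573]]
```

A has only 2–3 mm of clearance to the left wall. I'll back off, recentre behind it and push at -16°.

Scaled: -0.012 m is -0.24, -0.008 m is -0.16, 4 degrees / 90 = 0.0444.

Call:
tcp_steps --pt "0 -0.24 0 0 0" --pt "0 -0.12 -0.12 0 0.0444" --pt "0 -0.04 -0.16 0 0.0444" --pt "0 0 -0.1 0 0.0444" --pt "0 0 0 0 0"

```text
time_s: 12.05
tcp_pos: [0.4994, 0.144, 0.0078]
eef_rot: [[0.961, -0.277, 0.0], [-0.277, -0.961, 0.0], [0.0, -0.0, -1.0]]
contact_force: [0.2, 0.5, 0.4]
grip_width: 0.0004
finger_force: 0.0
```

```bash
python3 go.py "(0.5,0.1434,0.008)" "(0.608,0.1125,0.008)"
```

```text
t 12.05 tcp [0.4994 0.144  0.0078] yaw -16.08 w 0.0004 F [0.2 0.5 0.4]
(0.5,0.1434,0.008) tool delta [ 0.0008  0.0004 -0.0002]
(0.608,0.1125,0.008) tool delta [ 0.1131  0.0002 -0.0002]
```

Scaled: 0.012 m is 0.24, 0.01 m is 0.2.

Call:
tcp_steps --pt "0 0.12 0 0 0" --pt "0 0.16 0 0 0" --pt "0 0.2 0 0 0" --pt "0 0.24 0 0 0" --pt "0 0.24 0 0 0" --pt "0 0.24 0 0 0" --pt "0 0.24 0 0 0" --pt "0 0.24 0 0 0"

```text
time_s: 12.85
tcp_pos: [0.582, 0.12, 0.0075]
eef_rot: [[0.961, -0.277, -0.0], [-0.277, -0.961, -0.0], [-0.0, 0.0, -1.0]]
contact_force: [-2.0, 0.5, 1.2]
grip_width: 0.0005
finger_force: 0.7
```

Call:
tcp_steps --pt "0 0.24 0 0 0" --pt "0 0.16 0 0 0" --pt "0 0.1 0 0 0" --pt "0 0.06 0 0 0" --pt "0 0 0 0 0"

```text
time_s: 13.35
tcp_pos: [0.6081, 0.1125, 0.0076]
eef_rot: [[0.961, -0.277, 0.0], [-0.277, -0.961, -0.0], [0.0, -0.0, -1.0]]
contact_force: [0.4, -0.6, -0.4]
grip_width: 0.0006
finger_force: 0.0
```

```bash
python3 go.py
```

```text
t 13.35 tcp [0.6081 0.1125 0.0076] yaw -16.06 w 0.0006 F [ 0.4 -0.6 -0.4]
```

Call:
tcp_steps --pt "0 -0.4 0 0 0" --pt "0 -0.6 0 -0.2 0" --pt "0 0 0 -0.8 0" --pt "0 -0.6 0 -0.8 0" --pt "0 -0.6 0.6 -0.8 0" --pt "0 -0.4 0.8 -0.4 0" --pt "0 0 0.8 0 0" --pt "0 0 0 0 0"

```text
time_s: 14.15
tcp_pos: [0.4568, 0.0433, 0.1532]
eef_rot: [[0.96, -0.279, 0.003], [-0.279, -0.96, -0.001], [0.003, -0.0, -1.0]]
contact_force: [0.5, 0.2, -1.1]
grip_width: 0.0004
finger_force: 0.0
```

```bash
python3 - <<'E'
from plant import *
from h import *
for n in("side","top"):
    c=capture(n); coils(c); cv2.imwrite(f"pics/{n}5.png",c["color"][...,::-1])
E
```

```text
cu [207.8 120.1] 596 [ 0.8522 -0.3057]
cu [270.1 195.6] 91 [ 0.6314 -0.0175]
cu [265.  217.7] 100 [0.6327 0.0542]
cu [260.4 233. ] 108 [0.636  0.1005]
cu [188.4 236.3] 111 [0.7958 0.1194]
yl [373.6 213.2] 46 [0.3827 0.0261]
cu [282.4 147.5] 138 [0.634  0.1049]
cu [302.4 149.5] 136 [0.6306 0.0588]
cu [333.3 150.7] 138 [ 0.6294 -0.0125]
yl [479.5 148.1] 420 [ 0.6434 -0.3492]
```

View pics/side5.png

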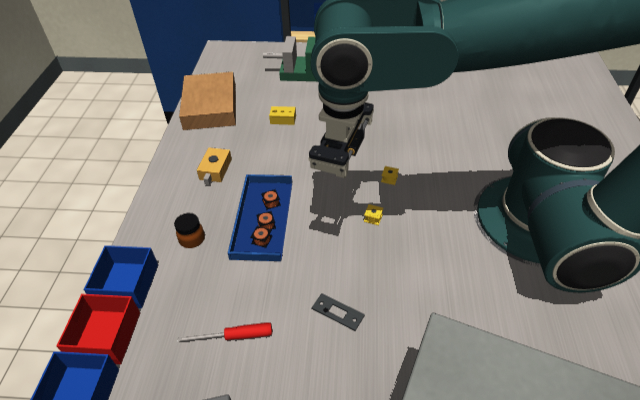

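The picture shows all three coils upright inside the tray at (270,199), (265,220) and (261,236). Both views put their centres at x≈0.63, about 50 mm past the mouth. The bystanders in view haven't moved and the gripper is clear, so I'm handing the job in.

```bash
python3 -c "
from plant import *
print(sign_off())"
```

```text
the job is handed in; nothing more can be done
None
```

All three copper coils were swept into the tray and measured upright and wholly inside it; I handed the job in at about 14 s, and no verdict was returned.

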